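# Purge the sanding bench's dust extraction

### The job

The dust extraction of this sanding bench needs purging: first swing the lever on the round red damper until it points at the green pointer on the rim, and leave it there. Then pull the spring-return slide of the square red purge gate out by its black handle until its yellow pointer lines up with the green clip, and keep it there: hold it for at least two seconds and finish while still holding it. Leave the other things on the bench where they are.

Things in the scene. Friction and masses are not known exactly. Their poses are not given: they have to be found in the camera images.
- air_lever (a joint): angle of the steel lever on the round damper, about the vertical axis through its middle; light friction (about 1.5 N at the knob), stays where left. Rad, growing anticlockwise seen from above, limits -1.15 to 1.15; at 0 the lever points along -x of the damper. The arm is 14 mm wide, its upper side 69 mm above the bench, its free end 92 mm from the axis
- lever_knob (a point): point on the axis of the lever's upright black round knob, 100 mm above the bench; the knob is 20 mm in diameter, 78 mm from the pivot, and reaches from 69 to 117 mm above the bench. Its frame turns with the lever: its -x points from the pivot outwards along the lever
- damper: the round red damper housing, 224 mm across, flat aluminium top 48 mm above the bench, fixed to the bench, placed and turned differently each time; origin on the lever's pivot axis at bench height
- air_index: the small green pointer on the rim of the damper's top (22 x 12 mm, its top 62 mm above the bench), fixed, but set to another angle each time. Its origin lies on the lever's pivot axis, 48 mm above the bench; its -x points from the axis outwards through the pointer, so the lever points at it when both -x directions agree
- index_tip (a point): top of the green pointer on the damper, 112 mm from the pivot axis
- gate: the square red purge gate (130 x 130 mm, 50 mm high, with a round aluminium collar 96 mm across up to 87 mm), fixed to the bench, placed and turned differently each time; origin under its middle at bench height; its slide comes out along its -x. On the slide's +y side a 12 mm wide scale rail, 22 mm high, runs out to 210 mm from the gate's middle
- purge_slide: the steel slide with its black handle, moving along -x of the gate against a spring: about 4 N fully in, growing by 0.5 N per 10 mm, plus about 1 N friction; travel 90 mm. Starts fully in and returns when let go. Its frame has the gate's directions; fully in, its origin is at the gate's origin and the handle's middle at x = -120 mm, with 48 mm free between handle and gate
- slide_handle (a point): middle of the top of the upright black handle at the slide's outer end, 85 mm above the bench. The handle is a plate 14 mm thick along the slide's x, 44 mm wide along its y, from 26 to 85 mm above the bench; the steel tongue inward of it is 44 mm wide, its upper side at 32 mm
- slide_pointer (a point): the yellow pointer tab on the slide's +y side, in line with the middle of the handle (whose top has a yellow stripe there), 32 mm above the bench
- gate_clip: the green clip on the gate's scale rail (12 mm along the rail, 26 mm across, its top 36 mm above the bench), fixed for the run but set 40 to 70 mm out from the pointer's starting place; origin at the middle of its length, at its underside, on the rail 22 mm above the bench; its x has the gate's x direction
- wax_tin: small flat brass-coloured wax tin, 44 mm across and 22 mm high; a bystander, loose; origin under its middle
- cork_block: cork sanding block, 50 x 90 x 30 mm; a bystander, loose; origin under its middle
- push_stick: plywood push stick lying flat, about 260 mm long, 12 mm thick; a bystander, loose; origin under its middle
- try_square: try square lying flat: 120 mm dark wooden stock, 160 mm steel blade; a bystander, loose; origin under the middle of the stock
- glue_bottle: white glue bottle, 50 mm across, 120 mm tall, standing; a bystander, loose; origin under its middle
- foam_model: round grey foam model, 72 mm across, 60 mm tall, standing; a bystander, loose; origin under its middle
- bench_brush: bench brush lying flat; a bystander, loose; origin under its middle

How it is judged:
By the outcome, as a careful person would: the job done as asked, in the order asked, and still so for the second after the job is handed in, while the arm keeps its last pose, push and grip.
It also fails if it takes over 58 s, if anything falls off the work surface, if the arm or the gripper's body presses on something with over 40 N, if the wrist force passes 120 N, or if a joint passes its speed limit or range.

### The arm

A 6-joint arm with a two-finger parallel gripper is mounted at the origin on the work surface. World frame = base frame: x ahead of the robot, y to its left, z up, the work surface at z = 0. Lengths are in m, angles in rad, forces in N, time in s.
With the tool pointing down it reaches from about 0.35 to 0.85 m from the base axis. Payload 8.1 kg.
Tool frame: the origin (TCP) lies between the finger pads; the fingertips stand 17 mm ahead of it and the grasp point (between the pads) lies 2 mm behind it (manip.tip_extent is the distance from the TCP to the fingertips, in m); x points along the fingers, y is the direction in which the jaws open and shut, and the axes are right-handed (so a half turn about x gives the same grasp; the last joint's range is limited). The gripper opens to 85 mm and grips with 20 to 120 N. Pads are 22 mm wide; open, the fingers measure 114 mm over their backs; the gripper's body (76 mm by 85 mm) begins 54 mm behind the grasp point. The pads swing forward as they close: fully open they stand 13 mm farther back than shut.
Start: joints at [-1.254, 0.13, 1.488, -0, 1.523, -0.085], TCP at [0.235, -0.552, 0.248] pointing down, gripper open.
Joint ranges: [-2.96, 2.96], [-0.89, 2.26], [0.02, 2.5], [-1.34, 4.48], [0, 2.73], [-2.66, 2.66]. Speed limits (rad/s): [2.39, 2.39, 2.79, 3.14, 3.14, 3.14].

### API

Orientations are given as a 3x3 rotation matrix whose columns are the frame's x, y, z axes.
In Python, from workcell import manip, snapshot, camera_info gives the robot as it stands. The module is installed in compiled form; this text tells all that it offers.
- The arm moves only by the shell command python3 -m creep 'ROWS' [FORCE]. ROWS is JSON, a list of rows, each a list of 7 numbers: the shift along the tool's x, y, z in mm, then the turn, a rotation vector about the tool's x, y, z in degrees, then the opening in per cent of the stroke, from 0 (shut) to 100 (fully open). A call has 1 to 12 rows; each row is the pose to reach, as a shift and turn from the pose commanded when the call began, along the tool's axes at that moment; what a row does not reach only later rows make up. A row lasts 1/8 s, in which the tool goes at most 62.5 mm and 10.7 degrees, less where a joint would pass 70% of its speed; a pose out of reach is approached as far as the arm can. A call with a gripper value outside its range is refused whole. The fingers move at their own pace and stop on an object; FORCE is the grip in N (left out, the last holds). Time passes only in rows, so rows that repeat a pose let the fingers close. It gives the time, the measured TCP pose, the force and the opening at its end, in the units of the state.
- manip.state(): the state, without advancing time (a new reading comes with each control period).
- snapshot(name): name is "side" or "top"; returns (picture, depth): 480x640x3 uint8, red, green, blue; 480x640 float32, m along the optical axis (not along the pixel's ray), 0 where there is no reading.
- camera_info(name): a dict with "camera_matrix" (3x3 intrinsics, pixels), "R" (3x3) and "t" (3): a world point X has camera coordinates R X + t. Camera axes: x right, y down, z forward; pixel columns grow to the right and rows downward; lengths in m; the calibration is good to about 2 mm. A picture is of the moment at which its call begins. camera_info takes no time and is no camera call.
- manip.hand_in(): hands the job in, once; it reports no verdict.
The state is a dict: "t": time; "joints": joint angles; "qvel": joint speeds; "joint_torque": joint torques, N m; "position": TCP position; "tool_rot": TCP orientation; "force": force on the tool from outside, world axes, zero at the start; "torque": the same for the moment, N m; "opening": finger opening in m.
Only numpy, scipy, OpenCV 4.12 (cv2) and the standard library are available. Lean on these libraries where they do the work, as an engineer would, in place of code of your own. Each camera call takes 0.05 s, during which the arm holds its last target.

## Working session

There is one attempt and no reset: what is moved stays moved. The work goes in short steps, Python scripts to look and compute and a shell command to move; the robot and the scene stay as the last step left them, time stands still between calls to the robot, and variables do not carry over. Pictures are saved under pics/ and viewed, and the job is handed in when it is done.

```bash
mkdir -p pics; python3 - <<'E'
from workcell import manip,snapshot,camera_info
import cv2,numpy as np
for n in("top","side"):
    p,d=snapshot(n); cv2.imwrite(f"pics/{n}0.png",p[:,:,::-1]); np.savez(f"{n}0.npz",p=p,d=d)
    c=camera_info(n); print(n,np.round(c["camera_matrix"],1).tolist(),np.round(c["R"],4).tolist(),np.round(c["t"],4).tolist())
s=manip.state();print(s["t"],s["position"],np.round(s["tool_rot"],3),s["force"],s["opening"])
E
```

```text
top [[569.8, 0.0, 322.9], [0.0, 569.8, 247.1], [0.0, 0.0, 1.0]] [[-0.004, -1.0, -0.006], [-0.9934, 0.0047, -0.1149], [0.1149, 0.0055, -0.9934]] [0.016, 0.5583, 1.5357]
side [[470.2, 0.0, 323.4], [0.0, 470.2, 236.4], [0.0, 0.0, 1.0]] [[0.9554, -0.2946, 0.0212], [-0.1982, -0.6925, -0.6937], [0.219, 0.6585, -0.72]] [-0.5539, 0.1906, 0.9518]
0.1 [ 0.23451432 -0.55175055  0.24732924] [[-0.001  0.391 -0.92 ]
 [ 0.002 -0.92  -0.391]
 [-1.    -0.002 -0.   ]] [0.10761292 0.94875269 0.32237983] 0.08515695458758303
```

View pics/top0.png

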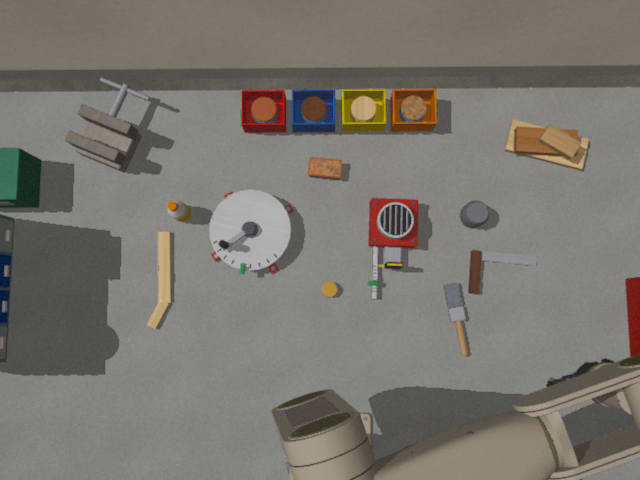

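View pics/side0.png

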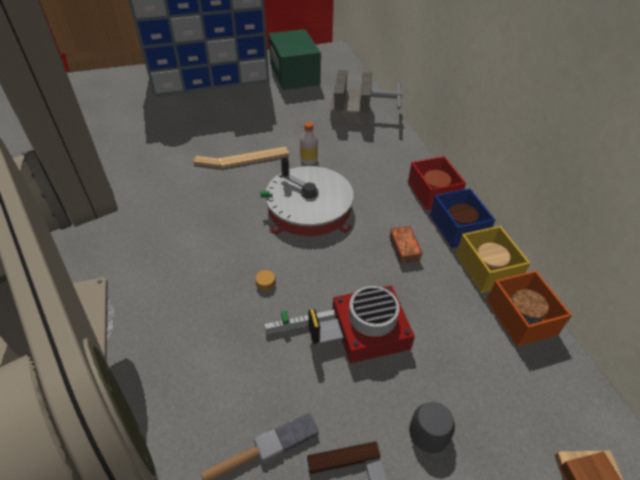

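Top view: the damper is centred near (250,230), with its knob at (224,244) and green pointer at (243,268). The gate is at (394,222), its handle with the yellow stripe at (393,265), and the clip at (373,283). Next I'll measure these.

```bash
cat > h.py <<'E'
import numpy as np,cv2
from workcell import camera_info
C={n:camera_info(n) for n in("top","side")}
def ray(n,u,v,z):
    c=C[n];K=np.array(c["camera_matrix"]);R=np.array(c["R"]);t=np.array(c["t"])
    d=R.T@np.linalg.solve(K,[u,v,1.]);o=-R.T@t
    return o+d*(z-o[2])/d[2]
def proj(n,X):
    c=C[n];x=np.array(c["camera_matrix"])@(np.array(c["R"])@X+np.array(c["t"]));return x[:2]/x[2]
def blobs(p,lo,hi,amin=6):
    h=cv2.cvtColor(p,cv2.COLOR_RGB2HSV);m=cv2.inRange(h,np.array(lo),np.array(hi))
    n,l,s,c=cv2.connectedComponentsWithStats(m)
    return [(s[i].tolist(),c[i].round(2)) for i in range(1,n) if s[i,4]>=amin],l,m
def pts(n,m,d):
    v,u=np.nonzero((m>0)&(d>0));c=C[n];z=d[v,u]
    x=np.linalg.solve(np.array(c["camera_matrix"]),np.stack([u*z,v*z,z]));
    return (np.array(c["R"]).T@(x-np.array(c["t"])[:,None])).T
E
python3 - <<'E'
from h import *
for n in("top","side"):
    p=np.load(n+"0.npz")["p"]
    for nm,lo,hi in(("green",(45,120,60),(85,255,255)),("yellow",(24,150,120),(34,255,255)),("black",(0,0,0),(180,255,38))):
        b,_,_=blobs(p,lo,hi)
        print(n,nm,[(s,c.tolist()) for s,c in b if 130<c[0]<480 and c[1]<345])
ps={n:np.load(n+"0.npz")["p"] for n in("top","side")}
a=ps["top"][190:310,190:420];cv2.imwrite("pics/z_top.png",cv2.resize(a[:,:,::-1],None,fx=3.4,fy=3.4,interpolation=cv2.INTER_CUBIC))
a=ps["side"][140:370,240:430];cv2.imwrite("pics/z_side.png",cv2.resize(a[:,:,::-1],None,fx=2.6,fy=2.6,interpolation=cv2.INTER_CUBIC))
E
```

```text
top green [([240, 264, 5, 9, 30], [242.07, 268.67]), ([369, 281, 9, 4, 34], [372.76, 282.5])]
top yellow [([342, 89, 44, 36, 651], [363.67, 108.37]), ([387, 263, 16, 3, 41], [393.73, 264.17]), ([378, 265, 7, 2, 14], [381.0, 265.5])]
top black []
side green [([262, 192, 6, 3, 18], [264.5, 193.0]), ([282, 312, 6, 10, 42], [284.38, 316.36])]
side yellow []
side black [([269, 38, 5, 9, 16], [270.44, 42.31]), ([272, 50, 11, 35, 129], [278.13, 70.19]), ([282, 159, 6, 17, 88], [284.72, 166.69]), ([305, 191, 10, 6, 41], [309.63, 193.76]), ([356, 292, 29, 7, 44], [369.91, 295.16]), ([355, 297, 36, 9, 60], [372.92, 301.13]), ([357, 303, 37, 9, 67], [375.73, 307.25]), ([362, 310, 32, 9, 65], [377.37, 313.8]), ([309, 317, 10, 27, 149], [313.62, 331.88]), ([373, 318, 15, 4, 25], [380.44, 319.96])]
```

View pics/z_top.png

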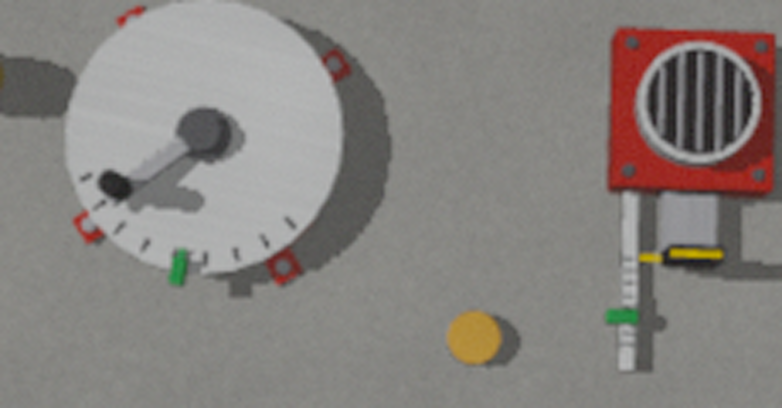

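View pics/z_side.png

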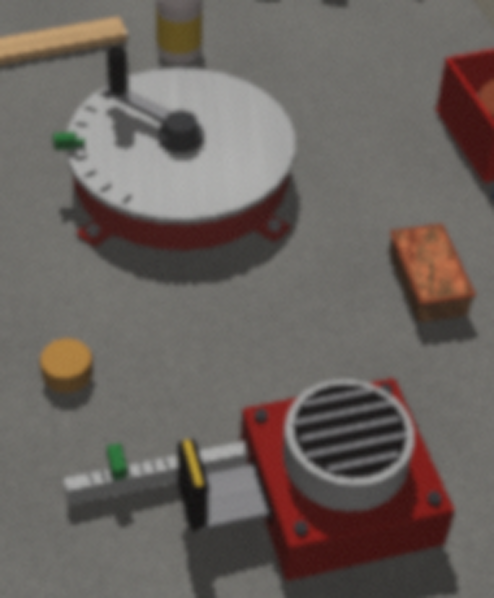

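The zooms confirm the knob top near (224,244), green pointer at (242,269), stripe at (394,264), yellow tab at (381,265.5) and clip at (373,282.5). Now I'll fit the disc and gate.

```bash
python3 - <<'E'
from h import *
p=np.load("top0.npz")["p"];d=np.load("top0.npz")["d"]
h=cv2.cvtColor(p,cv2.COLOR_RGB2HSV)
roi=np.zeros(h.shape[:2],np.uint8);roi[180:285,200:300]=255
print(h[200,250],h[205,310], p[200,250],p[205,310])
m=cv2.inRange(h,np.array((0,0,150)),np.array((180,40,255)))&roi
cn=max(cv2.findContours(m,0,2)[0],key=cv2.contourArea)
hull=cv2.convexHull(cn);e=cv2.fitEllipse(hull);print("ellipse",e)
W=np.array([ray("top",*q,.048)[:2] for q in hull[:,0].astype(float)])
A=np.c_[2*W,np.ones(len(W))];s=np.linalg.lstsq(A,(W**2).sum(1),rcond=None)[0]
print("circle top",s[:2],np.sqrt(s[2]+s[:2]@s[:2]), "ell ctr",ray("top",*e[0],.048))
P=s[:2]
# pointer
for n,u,v in(("top",242.07,268.67),("side",264.5,193.0)):
    x=ray(n,u,v,.060);print("idx",n,x, np.degrees(np.arctan2(*(x[:2]-P)[::-1])),np.hypot(*(x[:2]-P)))
# knob: black in roi
m=cv2.inRange(h,np.array((0,0,0)),np.array((180,255,50)))
n,l,st,c=cv2.connectedComponentsWithStats(m)
for i in range(1,n):
    if 200<c[i][0]<420 and 200<c[i][1]<280: print("blk",st[i],c[i])
for n,u,v,z in(("top",223.6,243.6,.11),("side",285,158.8,.117)):
    x=ray(n,u,v,z);print("knob",n,x,np.degrees(np.arctan2(*(x[:2]-P)[::-1])),np.hypot(*(x[:2]-P)))
# gate red
r=(cv2.inRange(h,np.array((0,150,80)),np.array((8,255,255)))|cv2.inRange(h,np.array((172,150,80)),np.array((180,255,255))))
r[:, :360]=0;r[:,430:]=0;r[:190]=0;r[260:]=0
cn=max(cv2.findContours(r,0,2)[0],key=cv2.contourArea);b=cv2.minAreaRect(cn);print(b)
G=np.array([ray("top",*q,.05) for q in cv2.boxPoints(b)]);print(G,G.mean(0))
print("stripe",ray("top",393.73,264.17,.085),"tab",ray("top",381,265.5,.032),"clip",ray("top",372.76,282.5,.036))
print("side clip",ray("side",284.38,316.36,.034))
# handle depth pts
for n in("top","side"):
    z=np.load(n+"0.npz");hh=cv2.cvtColor(z["p"],cv2.COLOR_RGB2HSV);mk=cv2.inRange(hh,np.array((20,130,90)),np.array((36,255,255)))
    q=pts(n,mk,z["d"]);sel=q[(abs(q[:,0]-G.mean(0)[0]+.12)<.05)&(abs(q[:,1]-G.mean(0)[1])<.08)]
    up=sel[sel[:,2]>.07];lo=sel[(sel[:,2]<.05)]
    print(n,"stripe3d",len(up),up.mean(0),"tab3d",len(lo),lo.mean(0) if len(lo) else 0)
    u,v,vt=np.linalg.svd(up[:,:2]-up[:,:2].mean(0));print(vt[0])
E
```

```text
[105   3 176] [ 30   7 137] [174 175 176] [137 137 133]
ellipse ((248.97198486328125, 229.66348266601562), (80.05239868164062, 82.8243179321289), 53.286094665527344)
circle top [0.60654304 0.21534011] 0.11182322252089516 ell ctr [0.60554804 0.21542655 0.048     ]
idx top [0.4977462  0.23123485 0.06      ] 171.6881427681354 0.10995178749783219
idx side [0.49594549 0.22889007 0.06      ] 173.0151629691812 0.11142450098875041
blk [392 205   3  29  62] [392.64516129 218.43548387]
blk [397 205   3  29  59] [398.30508475 220.94915254]
blk [386 207   3  25  62] [387.08064516 219.41935484]
blk [403 208   3  24  58] [403.86206897 218.43103448]
blk [381 214   2  12  18] [381.66666667 219.5       ]
blk [409 214   2  12  18] [409.33333333 219.5       ]
blk [220 241   8   7  35] [223.85714286 244.11428571]
blk [385 264   1   1   1] [385. 264.]
blk [385 266  16   3  32] [392.75 266.75]
knob top [0.55986012 0.27305461 0.11      ] 128.96798947055038 0.07423111631130493
knob side [0.56229197 0.2766608  0.117     ] 125.81548007906136 0.075620002706081
((393.1288146972656, 222.2332305908203), (47.334068298339844, 46.76670837402344), 1.5481576919555664)
[[ 0.56159304 -0.11158798  0.05      ]
 [ 0.69085244 -0.11677446  0.05      ]
 [ 0.68660358 -0.24648937  0.05      ]
 [ 0.55748266 -0.24007881  0.05      ]] [ 0.62413293 -0.17873265  0.05      ]
stripe [ 0.5059258  -0.17411553  0.085     ] tab [ 0.50692778 -0.14550236  0.032     ] clip [ 0.46026213 -0.1219546   0.036     ]
side clip [ 0.45895812 -0.12271718  0.034     ]
top stripe3d 47 [ 0.50627602 -0.1756858   0.08544645] tab3d 14 [ 0.50666971 -0.14519317  0.03512803]
[-0.00907786 -0.9999588 ]
side stripe3d 69 [ 0.50494813 -0.17576185  0.08519609] tab3d 0 0
[-0.05108505 -0.99869431]
```

```bash
cat >> h.py <<'E'
def rel(p,yaw=None):
    """world target -> shift in tool mm and turn about tool x (deg); yaw of tool y axis in deg"""
    from workcell import manip
    s=manip.state();R=np.array(s["tool_rot"]);sh=R.T@(np.array(p)-s["position"])*1000
    y=np.degrees(np.arctan2(R[1,1],R[0,1]));
    w=None if yaw is None else -((yaw-y+180)%360-180)
    print("shift",sh.round(1),"yaw now",round(y,2),"turn x",w)
E
python3 - <<'E'
from h import *
rel((.560,.2755,.2),38); rel((.560,.2755,.098),38)
E
```

```text
shift [  48.5 -634.  -623.1] yaw now -66.98 turn x -104.97630061124505
shift [ 150.5 -633.8 -623.1] yaw now -66.98 turn x -104.97630061124505
```

```bash
python3 -m creep '[[0,-44,-44,-9,0,0,60],[0,-88,-88,-18,0,0,60],[0,-132,-132,-27,0,0,60],[0,-176,-174,-36,0,0,60],[0,-220,-216,-45,0,0,60],[0,-264,-260,-54,0,0,60],[0,-308,-304,-63,0,0,60],[0,-352,-346,-72,0,0,60],[0,-396,-390,-81,0,0,60],[0,-440,-434,-90,0,0,60],[0,-484,-477,-99,0,0,60],[0,-528,-520,-105,0,0,60]]' 30
python3 -c "
from h import *
rel((.560,.2755,.2),38); rel((.560,.2755,.098),38)"
```

```text
t: 1.6
position: [0.507, 0.1392, 0.248]
tool_rot: [[-0.0, 0.785, 0.62], [-0.0, 0.62, -0.785], [-1.0, -0.0, 0.0]]
force: [0.8, -0.7, 0.5]
opening: 0.0516
shift [ 48.  126.1 -74.1] yaw now 38.28 turn x 0.2812492742141046
shift [150.  126.1 -74.2] yaw now 38.28 turn x 0.2812492742141046
```

```bash
python3 -m creep '[[0,45,-26,0,0,0,60],[0,90,-52,0,0,0,60],[0,126,-74,0,0,0,60],[40,126,-74,0,0,0,60],[80,126,-74,0,0,0,60],[110,126,-74,0,0,0,60],[135,126,-74,0,0,0,60],[150,126,-74,0,0,0,60],[150,126,-74,0,0,0,60]]' 30
python3 - <<'E'
from h import *
from workcell import snapshot
for n in("top","side"):
    p,d=snapshot(n); a=(p[190:290,180:320] if n=="top" else p[100:250,200:380]);cv2.imwrite(f"pics/k1_{n}.png",cv2.resize(a[:,:,::-1],None,fx=3,fy=3,interpolation=cv2.INTER_CUBIC))
a=cv2.imread("pics/k1_top.png");b=cv2.imread("pics/k1_side.png");b=cv2.resize(b,(360,300));cv2.imwrite("pics/k1.png",np.hstack([a,b]))
E
```

```text
t: 2.72
position: [0.5595, 0.2726, 0.0968]
tool_rot: [[-0.003, 0.788, 0.616], [-0.001, 0.616, -0.788], [-1.0, -0.003, -0.001]]
force: [0.6, 0.4, 0.5]
opening: 0.0512
```

View pics/k1.png

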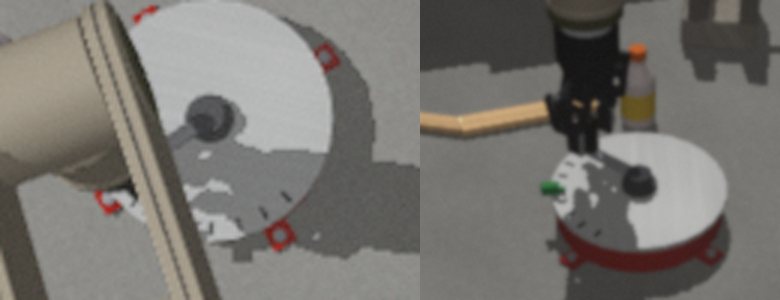

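The side view shows the fingers straddling the knob and clear of the damper top, so I'll close.

```bash
python3 -m creep '[[0,0,0,0,0,0,0],[0,0,0,0,0,0,0],[0,0,0,0,0,0,0],[0,0,0,0,0,0,0],[0,0,0,0,0,0,0]]' 30
python3 - <<'E'
from h import *
from workcell import manip
P=np.array([.6060,.2153]);s=manip.state();q=np.array(s["position"])[:2]-P
a0=np.arctan2(q[1],q[0]);r=np.hypot(*q);print(np.degrees(a0),r)
# relative rows for arc about P
R=np.array(s["tool_rot"])
for k in (8,16,24,32,40,44.5):
    a=a0+np.radians(k);t=np.r_[P+r*np.array([np.cos(a),np.sin(a)]),s["position"][2]]
    print(k,(R.T@(t-s["position"])*1000).round(1))
E
```

```text
t: 3.45
position: [0.5613, 0.2734, 0.0998]
tool_rot: [[0.002, 0.788, 0.616], [0.001, 0.616, -0.788], [-1.0, 0.002, 0.001]]
force: [-0.2, -0.3, 5.6]
opening: 0.0194
127.55060957376553 0.0733288984997891
8 [ -0.  -10.2   0.6]
16 [ -0.  -20.2   2.7]
24 [ -0.1 -29.9   6.1]
32 [ -0.1 -38.9  10.8]
40 [ -0.1 -47.3  16.8]
44.5 [ -0.1 -51.6  20.6]
```

```bash
python3 -m creep '[[0,-5,0,-4,0,0,0],[0,-10,0.5,-8,0,0,0],[0,-15,1.5,-12,0,0,0],[0,-20,2.5,-16,0,0,0],[0,-25,4,-20,0,0,0],[0,-30,6,-24,0,0,0],[0,-34.5,8.5,-28,0,0,0],[0,-39,11,-32,0,0,0],[0,-43,13.5,-36,0,0,0],[0,-47.5,17,-40,0,0,0],[0,-51,20,-44,0,0,0],[0,-51,20,-44,0,0,0]]'
python3 - <<'E'
from h import *
from workcell import manip
P=np.array([.6060,.2153]);s=manip.state();q=np.array(s["position"])[:2]-P
print(np.degrees(np.arctan2(q[1],q[0])),np.hypot(*q),s["force"])
from workcell import snapshot
p,d=snapshot("side");cv2.imwrite("pics/k2.png",cv2.resize(p[100:250,200:380,::-1],None,fx=4,fy=4,interpolation=cv2.INTER_CUBIC))
E
```

```text
t: 4.95
position: [0.5335, 0.2257, 0.0997]
tool_rot: [[0.002, 0.138, 0.99], [0.0, 0.99, -0.138], [-1.0, 0.001, 0.002]]
force: [0.6, -2.2, 5.4]
opening: 0.0192
171.8284435077693 0.0732027399032729 [ 0.5828153  -2.22862507  5.37521118]
```

View pics/k2.png

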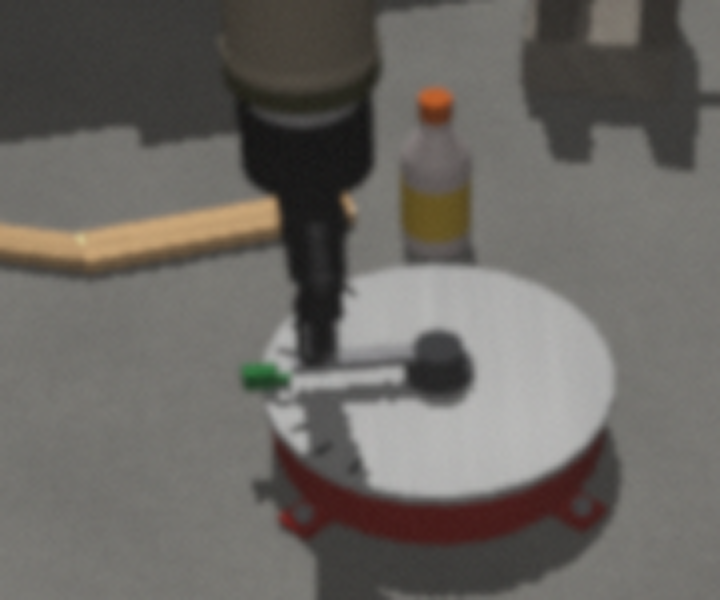

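```bash
python3 -m creep '[[0,0,0,0,0,0,60],[0,0,0,0,0,0,60],[0,0,0,0,0,0,60],[-40,0,0,0,0,0,60],[-90,0,0,0,0,0,60],[-120,0,0,0,0,0,60]]'
python3 - <<'E'
from h import *
from workcell import manip
rel((.5058,-.1753,.18),-2)
E
```

```text
t: 5.75
position: [0.5334, 0.2261, 0.2212]
tool_rot: [[0.003, 0.139, 0.99], [0.001, 0.99, -0.139], [-1.0, 0.001, 0.003]]
force: [0.6, -0.1, 0.6]
opening: 0.0514
shift [  40.7 -401.4   28.3] yaw now 82.02 turn x 84.02481877382178
```

```bash
python3 -m creep '[[0,-42,2,10,0,0,47],[0,-84,4,20,0,0,47],[0,-126,7,30,0,0,47],[0,-168,10,40,0,0,47],[0,-210,14,50,0,0,47],[0,-252,17,60,0,0,47],[0,-294,20,70,0,0,47],[0,-336,24,78,0,0,47],[0,-370,26,84,0,0,47],[0,-401,28,84,0,0,47],[0,-401,28,84,0,0,47]]'
python3 - <<'E'
from h import *
from workcell import manip,snapshot
rel((.5058,-.1753,.065),-2)
for n in("top","side"):
    p,d=snapshot(n); np.savez(f"{n}3.npz",p=p,d=d)
    print(n,[(s,c.tolist()) for s,c in blobs(p,(0,0,0),(180,255,50))[0] if 200<c[0]<300 and 150<c[1]<285],[(s,c.tolist()) for s,c in blobs(p,(45,120,60),(85,255,255))[0] if 200<c[0]<400 and 150<c[1]<325])
    a=(p[190:290,180:320] if n=="top" else p[140:240,240:380]);cv2.imwrite(f"pics/k3_{n}.png",cv2.resize(a[:,:,::-1],None,fx=5,fy=5,interpolation=cv2.INTER_CUBIC))
E
```

```text
t: 7.12
position: [0.5042, -0.177, 0.218]
tool_rot: [[-0.0, 0.999, -0.037], [-0.0, -0.037, -0.999], [-1.0, -0.0, 0.0]]
force: [-0.8, 0.7, -0.4]
opening: 0.0401
shift [153.    1.6  -1.8] yaw now -2.13 turn x -0.13294691823168137
top [([239, 252, 8, 8, 25], [243.52, 255.8])] [([240, 264, 5, 10, 32], [242.12, 268.72])]
side [([274, 173, 7, 18, 104], [277.38, 181.57]), ([272, 241, 5, 3, 9], [273.56, 241.78])] [([261, 192, 8, 4, 22], [264.5, 193.23]), ([282, 312, 6, 11, 44], [284.45, 316.52])]
```

View pics/k3_top.png

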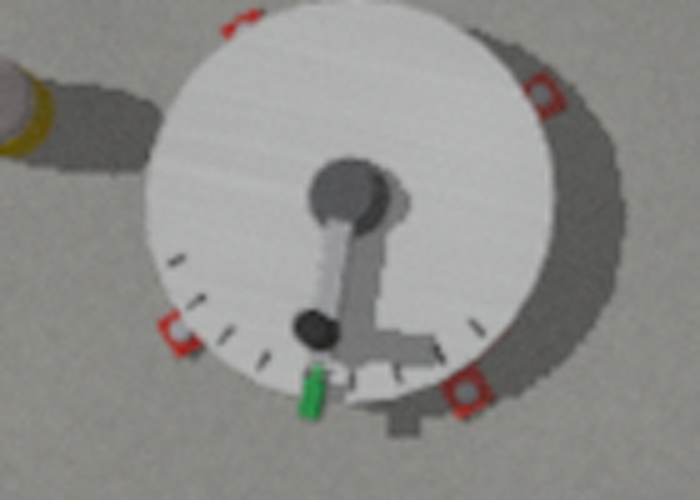

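View pics/k3_side.png

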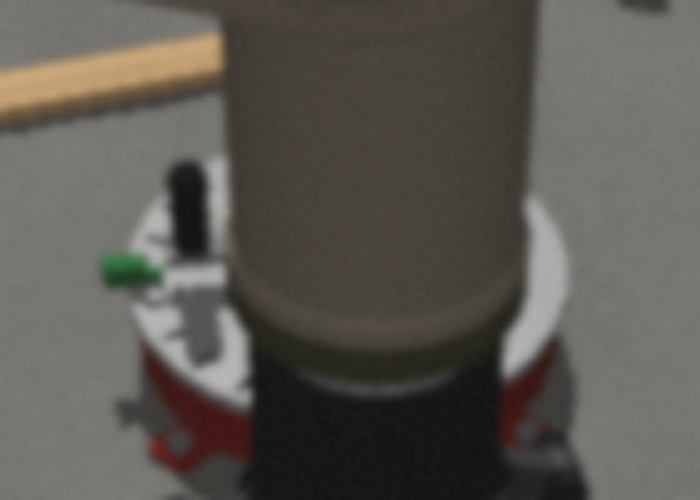

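Both views show the lever close to in line with the green pointer. The top view puts the knob at (243,256) and the pointer at (242,269). Quantifying it:

```bash
python3 - <<'E'
from h import *
P=np.array([.6060,.2153])
ang=lambda x:(round(float(np.degrees(np.arctan2(*(x[:2]-P)[::-1]))),2),round(float(np.hypot(*(x[:2]-P))),4),x[:2].round(4))
for z in(.095,.105,.117):print("knob top",z,ang(ray("top",243.5,255.8,z)))
print("knob side",ang(ray("side",277.38,181.57,.093)))
for n,u,v in(("top",242.1,268.7),("side",264.5,193.1)):
  for z in (.055,.062): print("idx",n,z,ang(ray(n,u,v,z)))
for n in("top","side"):
    z=np.load(n+"3.npz");h=cv2.cvtColor(z["p"],cv2.COLOR_RGB2HSV)
    q=pts(n,cv2.inRange(h,np.array((45,100,60)),np.array((85,255,255))),z["d"]);q=q[np.hypot(*(q[:,:2]-P).T)<.14];q=q[q[:,2]>.04];print(n,"green3d",len(q),q.mean(0),ang(q.mean(0)))
    q=pts(n,cv2.inRange(h,np.array((0,0,0)),np.array((180,255,70))),z["d"]);q=q[(np.hypot(*(q[:,:2]-P).T)<.095)&(q[:,2]>.08)&(q[:,2]<.125)&(np.hypot(*(q[:,:2]-P).T)>.055)];print(n,"knob3d",len(q),q.mean(0),ang(q.mean(0)))
    t=q[q[:,2]>.112]; print(" knobtop",len(t),ang(t.mean(0)) if len(t) else 0)
    # disc by depth: height 48
    m=pts(n,np.full(h.shape[:2],255,np.uint8),z["d"]);m=m[(abs(m[:,2]-.048)<.006)&(np.hypot(*(m[:,:2]-P).T)<.118)]
    c,r=cv2.minEnclosingCircle(m[:,:2].astype(np.float32));print("disc",len(m),c,r)
# lever edge pixels top: brightness profile across several rows
p=np.load("top3.npz")["p"]
for v in range(235,252):print(v,p[v,238:262].mean(1).astype(int))
E
```

```text
knob top 0.095 (174.51, 0.0773, array([0.529 , 0.2227]))
knob top 0.105 (175.64, 0.0782, array([0.528 , 0.2212]))
knob top 0.117 (176.97, 0.0793, array([0.5268, 0.2195]))
knob side (173.54, 0.0773, array([0.5292, 0.224 ]))
idx top 0.055 (171.26, 0.1092, array([0.4981, 0.2319]))
idx top 0.062 (171.84, 0.1096, array([0.4975, 0.2309]))
idx side 0.055 (170.14, 0.1109, array([0.4968, 0.2343]))
idx side 0.062 (174.36, 0.111, array([0.4955, 0.2262]))
top green3d 32 [0.49759642 0.23101919 0.06041094] (171.75, 0.1095, array([0.4976, 0.231 ]))
top knob3d 44 [0.52738694 0.22205614 0.11311387] (175.09, 0.0789, array([0.5274, 0.2221]))
 knobtop 32 (173.91, 0.0782, array([0.5282, 0.2236]))
disc 4395 (0.6045737862586975, 0.21484439074993134) 0.11290587484836578
side green3d 32 [0.4965913  0.22823413 0.0587577 ] (173.26, 0.1102, array([0.4966, 0.2282]))
side knob3d 100 [0.5278666  0.21810721 0.10257859] (177.94, 0.0782, array([0.5279, 0.2181]))
 knobtop 34 (175.69, 0.0779, array([0.5283, 0.2211]))
disc 828 (0.6034482717514038, 0.2140146642923355) 0.1154986321926117
235 [174 172 174 174 173 160 136 1
[... 1016 characters left out ...]
 176 169 159 151 150 154 119 110 116 117 115 119 115 117
 159 175 175 174 176 176]
246 [174 174 175 175 174 163 154 151 151 156 123 110 116 119 117 116 118 119
 160 174 176 175 174 175]
247 [173 174 175 176 174 165 155 151 152 153 121 107 117 116 118 118 118 119
 160 175 175 176 175 174]
248 [172 174 172 174 172 163 153 150 151 149 114 107 119 117 116 118 118 119
 160 177 177 177 177 177]
249 [172 170 171 169 165 159 153 152 156 141 114 109 117 116 117 117 120 136
 165 176 175 177 176 177]
250 [174 173 172 172 160 155 151 151 152 134 111 111 117 115 117 115 116 160
 174 175 175 176 176 176]
251 [174 168 160 151 145 137 148 151 155 127 104 110 113 115 114 116 116 158
 177 176 176 176 177 175]
```

```bash
python3 - <<'E'
from h import *
p=np.load("top3.npz")["p"].mean(2)
def cross(row,a,b,th,down):
    for u in range(a,b):
        x,y=p[row,u],p[row,u+1]
        if (x-th)*(y-th)<=0 and x>=y: return u+(x-th)/(x-y)
L=[];Rr=[]
for v in range(238,250):
    L.append((cross(v,241,247,163,1),v));Rr.append((cross(v,245,252,133,1),v))
L=np.array(L,float);Rr=np.array(Rr,float)
print((Rr[:,0]-L[:,0]).round(2))
fs={}
for nm,E in(("L",L),("R",Rr),("mid",(L+Rr)/2)):
    W=np.array([ray("top",*q,.069)[:2] for q in E])
    k=np.polyfit(W[:,0],W[:,1],1); print(nm,"angle",180-np.degrees(np.arctan(-k[0])),"y at P.x",np.polyval(k,.606),"y at index x .4975",np.polyval(k,.4975))
E
```

```text
[4.22 4.81 4.46 4.09 4.65 5.13 4.05 3.99 4.72 4.43 4.48 4.9 ]
L angle 171.8067650241903 y at P.x 0.22078240496777807 y at index x .4975 0.23640441720711033
R angle 172.61084037402716 y at P.x 0.20925994060308206 y at index x .4975 0.22333075624277282
mid angle 172.2077867468595 y at P.x 0.21502036105777445 y at index x .4975 0.22986799025064986
```

The lever's own edges give an angle of 172.2°, and its line passes through the fitted pivot. The pointer measures 171.8–173°, so the damper is set. Next is the handle.

```bash
python3 -m creep '[[40,1,-2,0,0,0,47],[80,1,-2,0,0,0,47],[110,1,-2,0,0,0,47],[135,1,-2,0,0,0,47],[152,1,-2,0,0,0,47],[152,1,-2,0,0,0,47]]'
python3 - <<'E'
from h import *
from workcell import snapshot
p,d=snapshot("side");cv2.imwrite("pics/g1.png",cv2.resize(p[240:380,230:430,::-1],None,fx=4,fy=4,interpolation=cv2.INTER_CUBIC))
E
```

```text
t: 7.98
position: [0.5049, -0.1721, 0.065]
tool_rot: [[-0.002, 0.999, -0.034], [0.001, -0.034, -0.999], [-1.0, -0.002, -0.001]]
force: [0.0, -0.3, 0.2]
opening: 0.0401
```

View pics/g1.png

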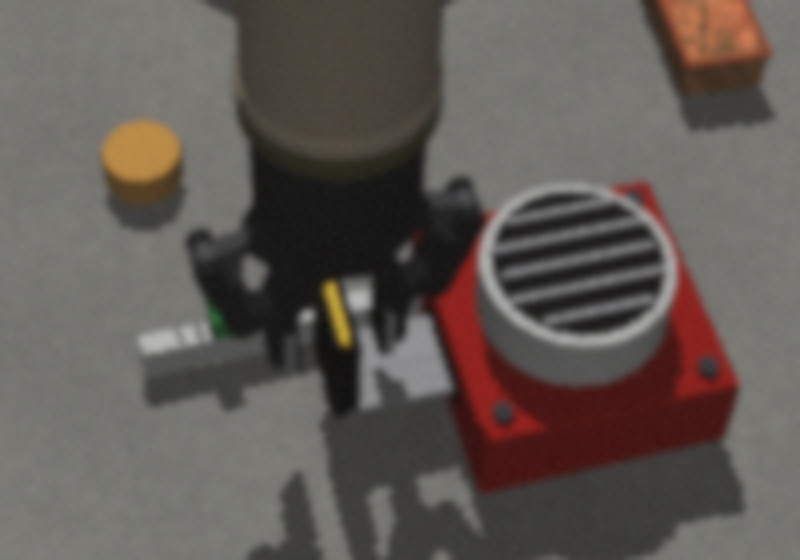

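The fingers straddle the handle, with the yellow stripe between them, and the inner finger is clear of the gate. Closing.

```bash
python3 -m creep '[[0,0,0,0,0,0,0],[0,0,0,0,0,0,0],[0,0,0,0,0,0,0],[0,0,0,0,0,0,0],[0,0,0,0,0,0,0]]' 70
python3 - <<'E'
from h import *
from workcell import snapshot
p,d=snapshot("side")
h=blobs(p,(22,110,80),(36,255,255));print([(s,c.tolist()) for s,c in h[0] if 280<c[0]<350 and 290<c[1]<350])
s=[c for s,c in h[0] if 280<c[0]<350 and 290<c[1]<350]
for c in s: print(ray("side",*c,.085))
E
```

```text
t: 8.65
position: [0.5051, -0.1735, 0.0678]
tool_rot: [[-0.001, 0.999, -0.035], [-0.0, -0.035, -0.999], [-1.0, -0.001, 0.0]]
force: [-10.7, 1.9, 9.8]
opening: 0.0132
[([312, 310, 7, 17, 68], [314.43, 318.84])]
[ 0.50530055 -0.17828706  0.085     ]
```

```bash
python3 -m creep '[[0,-6,0,0,0,0,0],[0,-12,0,0,0,0,0],[0,-18,0,0,0,0,0],[0,-24,0,0,0,0,0],[0,-30,0,0,0,0,0],[0,-36,0,0,0,0,0],[0,-41,0,0,0,0,0],[0,-45,0,0,0,0,0],[0,-47,0,0,0,0,0],[0,-47,0,0,0,0,0],[0,-47,0,0,0,0,0]]'
cat > m.py <<'E'
from h import *
from workcell import snapshot,manip
import sys
s=manip.state();print(s["t"],s["position"],s["force"],s["opening"])
for n in("side","top"):
    p,d=snapshot(n)
    print(n,"yel",[(s,c.tolist()) for s,c in blobs(p,(22,110,80),(36,255,255),4)[0] if 260<c[0]<400 and 262<c[1]<350],"grn",[(s,c.tolist()) for s,c in blobs(p,(45,120,60),(85,255,255),4)[0] if 260<c[0]<400 and 260<c[1]<350])
    a=p[250:380,230:390] if n=="side" else p[200:320,330:430]
    cv2.imwrite(f"pics/{sys.argv[1]}_{n}.png",cv2.resize(a[:,:,::-1],None,fx=4.5,fy=4.5,interpolation=cv2.INTER_CUBIC)); np.savez(n+sys.argv[1],p=p,d=d)
E
python3 m.py g2
```

```text
t: 10.07
position: [0.4605, -0.1717, 0.0679]
tool_rot: [[0.004, 0.999, -0.035], [-0.001, -0.035, -0.999], [-1.0, 0.004, 0.0]]
force: [6.4, 3.1, 1.5]
opening: 0.0131
10.075 [ 0.4605028  -0.17169625  0.0678581 ] [6.40813546 3.10836958 1.46034631] 0.01306511188883854
side yel [([287, 315, 8, 17, 78], [290.71, 322.85])] grn []
top yel [] grn [([369, 281, 4, 4, 14], [370.29, 282.36])]
```

View pics/g2_side.png

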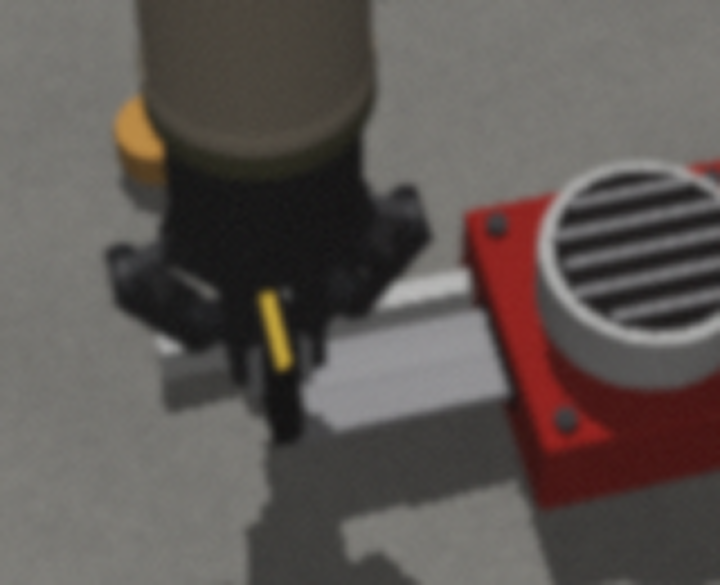

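View pics/g2_top.png

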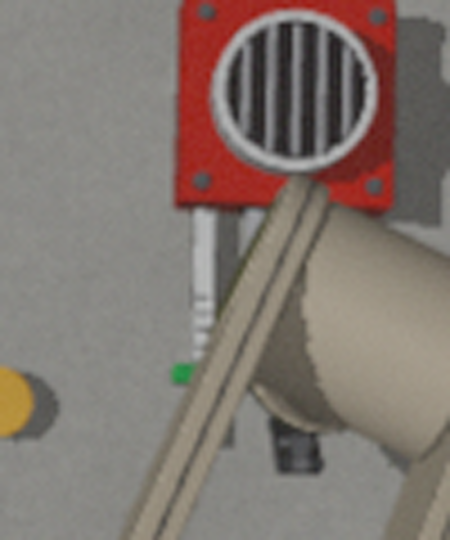

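The side view shows the stripe at (291,323), still held. The gripper hides the clip in the side view, and the top view shows only the clip's end at (370,282). I'll work out the remaining travel from the stripe and the first, unobstructed pictures.

```bash
python3 - <<'E'
from h import *
def yel(p,box):
    b=[(s,c) for s,c in blobs(p,(22,110,80),(36,255,255),4)[0] if box[0]<c[0]<box[1] and box[2]<c[1]<box[3]];return b
p0=np.load("side0.npz")["p"];p3=np.load("side3.npz")["p"];p2=np.load("sideg2.npz")["p"];t0=np.load("top0.npz")["p"]
print([ (s,c) for s,c in yel(p0,(280,350,300,350))])
S2=ray("side",290.71,322.85,.085)
for s,c in yel(p0,(280,350,300,350)):
    if s[4]>20: S0=ray("side",*c,.085);print("S0 side",S0)
# gate yaw from rail white left edge in top0
h=cv2.cvtColor(t0,cv2.COLOR_RGB2HSV)
E=[]
pm=t0.mean(2)
for v in list(range(248,262))+list(range(266,279))+list(range(287,296)):
    r=pm[v,365:385]; i=np.where((r[:-1]<160)&(r[1:]>=160))[0]
    if len(i): i=i[0];E.append((365+i+(160-r[i])/(r[i+1]-r[i]),v))
W=np.array([ray("top",*q,.022)[:2] for q in E]);k=np.polyfit(W[:,0],W[:,1],1);res=W[:,1]-np.polyval(k,W[:,0]);g=abs(res)<.0015;k=np.polyfit(W[g,0],W[g,1],1)
print("rail yaw",np.degrees(np.arctan(k[0])),g.sum(),len(W))
for yaw in(-1.5,-2.2,-3):
    a=np.radians(yaw);o=-np.array([np.cos(a),np.sin(a)])
    c=ray("side",284.4,316.4,.034)[:2];ct=ray("top",372.76,282.5,.036)[:2]
    T=ray("top",393.73,264.17,.085)[:2];tab=ray("top",381,265.5,.033)[:2]
    print(yaw,"travel side stripes",(S2[:2]-S0[:2])@o*1e3,"need side",(c-S0[:2])@o*1e3,"top stripe",(ct-T)@o*1e3,"top tab",(ct-tab)@o*1e3,"remain side",(c-S2[:2])@o*1e3)
# cross-check green/yellow via depth
z=np.load("top0.npz");q=pts("top",cv2.inRange(h,np.array((45,100,60)),np.array((85,255,255))),z["d"]);q=q[(abs(q[:,0]-.46)<.03)&(abs(q[:,1]+.122)<.04)];print("clip3d top",len(q),q.mean(0),np.ptp(q,axis=0))
z=np.load("side0.npz");hs=cv2.cvtColor(p0,cv2.COLOR_RGB2HSV);q=pts("side",cv2.inRange(hs,np.array((45,100,60)),np.array((85,255,255))),z["d"]);q=q[(abs(q[:,0]-.46)<.03)&(abs(q[:,1]+.122)<.04)];print("clip3d side",len(q),q.mean(0),np.ptp(q,axis=0))
E
```

```text
[([310, 309, 9, 18, 76], array([313.82, 317.63]))]
S0 side [ 0.50496157 -0.17536678  0.085     ]
rail yaw -1.981968081954873 16 30
-1.5 travel side stripes 44.60876116205723 need side 47.34759218227873 top stripe 47.01343399432525 top tab 47.18092071693155 remain side 2.7388310202215136
-2.2 travel side stripes 44.603212746363205 need side 47.97107263362483 top stripe 47.632353752240334 top tab 47.44890697485665 remain side 3.3678598872616354
-3 travel side stripes 44.58871974572431 need side 48.674848757863266 top stripe 48.33097960179563 top tab 47.74650254964883 remain side 4.086129012138957
clip3d top 37 [ 0.46017663 -0.12161045  0.03558107] [0.00860808 0.02503272 0.01755168]
clip3d side 54 [ 0.45915294 -0.12348895  0.03560959] [0.01059792 0.02562455 0.00839741]
```

Needed travel is about 47.6 mm, where four estimates give 47.4–48.0. The slide has gone 44.6 mm, so I'll pull 3 mm more and hold.

```bash
python3 -m creep '[[0,-1.5,0,0,0,0,0],[0,-3,0,0,0,0,0],[0,-3,0,0,0,0,0],[0,-3,0,0,0,0,0],[0,-3,0,0,0,0,0]]'
python3 m.py g3; python3 - <<'E'
from h import *
p=np.load("sideg3.npz")["p"]
c=[c for s,c in blobs(p,(22,110,80),(36,255,255),20)[0] if 270<c[0]<350 and 300<c[1]<350][0]
a=np.radians(-2);o=-np.array([np.cos(a),np.sin(a)])
print("travel",(ray("side",*c,.085)[:2]-np.array([.50496,-.17537]))@o*1e3)
E
```

```text
t: 10.8
position: [0.4576, -0.1716, 0.0678]
tool_rot: [[0.004, 0.999, -0.035], [-0.001, -0.035, -0.999], [-1.0, 0.004, 0.0]]
force: [6.6, 3.1, 1.7]
opening: 0.0133
10.8 [ 0.45756987 -0.17158821  0.06784058] [6.56760107 3.14819712 1.6881565 ] 0.01333703537056341
side yel [([286, 315, 8, 18, 79], [289.35, 323.3])] grn []
top yel [] grn [([369, 281, 4, 4, 15], [370.4, 282.4])]
travel 47.26707995215541
```

View pics/g3_side.png

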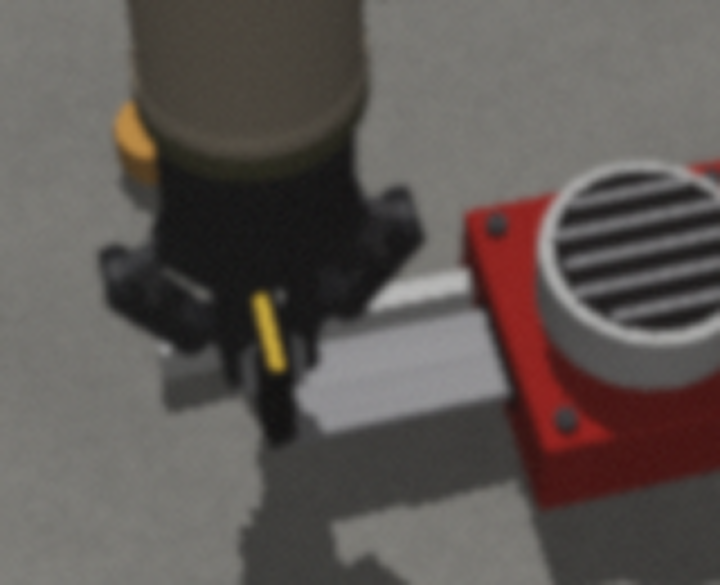

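The stripe is at (289,323) and travel is 47.3–47.5 mm, against a target of about 47.6. Holding for 3 s.

```bash
for i in 1; do python3 -m creep '[[0,0,0,0,0,0,0],[0,0,0,0,0,0,0],[0,0,0,0,0,0,0],[0,0,0,0,0,0,0],[0,0,0,0,0,0,0],[0,0,0,0,0,0,0],[0,0,0,0,0,0,0],[0,0,0,0,0,0,0],[0,0,0,0,0,0,0],[0,0,0,0,0,0,0],[0,0,0,0,0,0,0],[0,0,0,0,0,0,0]]'; done
python3 -m creep '[[0,0,0,0,0,0,0],[0,0,0,0,0,0,0],[0,0,0,0,0,0,0],[0,0,0,0,0,0,0],[0,0,0,0,0,0,0],[0,0,0,0,0,0,0],[0,0,0,0,0,0,0],[0,0,0,0,0,0,0],[0,0,0,0,0,0,0],[0,0,0,0,0,0,0],[0,0,0,0,0,0,0],[0,0,0,0,0,0,0]]'
python3 m.py g4; python3 - <<'E'
from h import *
import numpy as np
b=np.load("topg4.npz")["p"];cv2.imwrite("pics/g4.png",b[:,:,::-1])
E
```

```text
t: 12.4
position: [0.4575, -0.1716, 0.0678]
tool_rot: [[0.004, 0.999, -0.035], [-0.001, -0.035, -0.999], [-1.0, 0.004, 0.0]]
force: [6.3, 2.8, 1.2]
opening: 0.0132
t: 13.9
position: [0.4576, -0.1716, 0.0678]
tool_rot: [[0.004, 0.999, -0.035], [-0.001, -0.035, -0.999], [-1.0, 0.004, 0.0]]
force: [5.8, 2.8, 2.5]
opening: 0.0132
13.9 [ 0.45755886 -0.17155173  0.06781505] [5.76889967 2.7923662  2.45701276] 0.013205888333316625
side yel [([286, 315, 8, 18, 80], [289.38, 323.5])] grn []
top yel [] grn [([369, 281, 4, 4, 15], [370.4, 282.4])]
```

View pics/g4.png

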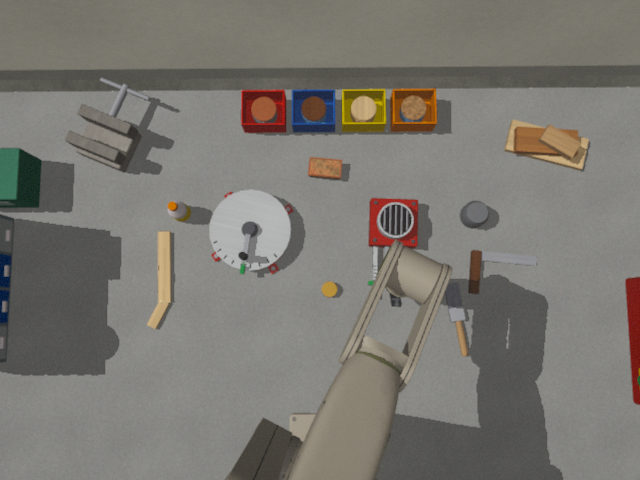

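The top view shows the lever pointing at the green pointer at (242,269), the bystanders where they were, and the slide held steady. Handing in.

```bash
python3 -c "
from workcell import manip
print(manip.hand_in())"
```

```text
the job is handed in; nothing more can be done
None
```

I set the damper lever to the green pointer first. I then pulled the purge slide out to the clip, held it there for about 3 s, and handed in at about 14 s while still gripping it.

**Damper:** the lever's edges put it at 172.2°, and the pointer measured 171.8–173°. Estimates from the knob itself disagreed, at 173.5–178°. I trusted the lever edges because their line passes through the fitted pivot. It also agrees with the 171.8° the gripper showed while holding the knob.

**Purge gate:** the slide travelled about 47.3–47.5 mm, against 47.4–48.0 mm needed, and stayed steady through the hold. The gripper and arm hid most of the clip and the yellow tab at the end. That alignment therefore rests on the handle's yellow stripe and the first, unobstructed pictures, not on seeing the pointer and clip together.

**Other things:** in the last top view, nothing else on the bench looked moved. The wrist-force components I read stayed below 11 N.

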